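# Slide the support board under the marble fragment

## Robot

A 7-joint arm with a two-finger parallel gripper is mounted at the origin on the work surface. World frame = base frame: x ahead of the robot, y to its left, z up, the work surface at z = 0. Lengths are in m, angles in degrees, forces in N, time in s.
With the tool pointing down it reaches from about 0.425 to 0.875 m from the base axis. Payload 4.7 kg.
Tool frame: the origin (TCP) lies on the centre line of the jaws, within the pads' length; the fingertips stand 8 mm ahead of it and the grasp point (between the pads) lies 11 mm behind it; z points along the fingers, x is the direction in which the jaws open and shut, and the axes are right-handed (so a half turn about z gives the same grasp; the last joint's range is limited). The gripper opens to 87 mm and grips with 3 to 60 N. Pads are 19 mm wide; open, the fingers measure 117 mm over their backs; the gripper's body (75 mm by 190 mm) begins 51 mm behind the grasp point.
Start: joints at [69.964, 18.392, -4.016, 83.108, 1.295, 78.541, -3.26], TCP at [0.231, -0.607, 0.231] pointing down, gripper open.
Joint ranges: [-163.93, 163.93], [-17.29, 119.83], [-79.2, 71.16], [3.27, 140.29], [-89.18, 269.18], [5.43, 117.66], [-154.24, 154.24]. Speed limits (degrees/s): [147.25, 147.25, 180, 180, 180, 180, 180].

## Interface

Orientations are given as [roll, pitch, yaw] about the fixed x, y, z axes, in that order (R = Rz(yaw) Ry(pitch) Rx(roll)).
In Python, from cell import telemetry, read_camera, get_calibration, sign_off gives the robot as it stands. The module is installed in compiled form; this text tells all that it offers.
- The arm moves only by the tool carry_out, never from a script. Its arguments are lists of equal length, an entry for each row: "translation": the shift along the tool's x, y, z in cm, a list of three; "turn": the turn about the tool's z in rad; "gripper": the opening, from 0 (shut) to 1 (fully open). In form: {"translation": [[dx, dy, dz], ...], "turn": [turn, ...], "gripper": [gripper, ...]}. A call has 1 to 5 rows; each row is the pose to reach, as a shift and turn from the pose commanded when the call began, along the tool's axes at that moment; what a row does not reach only later rows make up. A row lasts 1/8 s, in which the tool goes at most 62.5 mm and 10.7 degrees, less where a joint would pass 70% of its speed; a pose out of reach is approached as far as the arm can. A call with a gripper value outside its range is refused whole. The fingers move at their own pace and stop on an object; "squeeze" is the grip in N (left out, the last holds). Time passes only in rows, so rows that repeat a pose let the fingers close. It gives the time, the measured TCP pose, the force and the opening at its end, in the units of the state.
- telemetry.get_obs(): the state, without advancing time (a new reading comes with each control period).
- read_camera(name): name is "side" or "top" or "wrist"; returns the picture (384x512x3 uint8, red, green, blue); there is no depth.
- get_calibration(name): a dict with "fx", "fy", "cx", "cy" (pixels), "R" (3x3) and "t" (3): a world point X has camera coordinates R X + t. Camera axes: x right, y down, z forward; pixel columns grow to the right and rows downward; lengths in m; the calibration is good to about 2 mm. A picture is of the moment at which its call begins: read the wrist's pose just before it. get_calibration takes no time and is no camera call; for the wrist camera it gives the pose at the moment of the call.
- sign_off(): hands the job in, once; it reports no verdict.
The state is a dict: "time_s": time; "qpos": joint angles; "joint_velocities": joint speeds; "effort": joint torques, N m; "tool_pos": TCP position; "tool_rot": TCP orientation; "force": force on the tool from outside, world axes, zero at the start; "wrist_torque": the same for the moment, N m; "grip_width": finger opening in m.
Only numpy, scipy, OpenCV 4.12 (cv2) and the standard library are available. Lean on these libraries where they do the work, as an engineer would, in place of code of your own. Each camera call takes 0.05 s, during which the arm holds its last target.

## Task

Push the blue support board flat along the table with the fingertips, in under the marble fragment that bridges the two timber bearers, until it lies square beneath it with the same length showing on both sides. Do not lift or tip the board, do not touch the marble with the robot or knock or shift it, and leave everything else where it is.

Things in the scene. Friction and masses are not known exactly. Their poses are not given: they have to be found in the camera images.
- cradle: Two fixed parallel timber bearers with cork tops, screwed to the table; together with the marble they form the low bridge. Origin on the table midway between them. The bearers run along its y axis (each 36 mm wide in x, 120 mm long in y, 20 mm high) and stand centred at x = -72 and +72 mm, so the passage between them runs along y and is 108 mm wide and 20 mm high. The board starts on its -y side. Its y axis is within 0.25 rad of the world's y.
- marble: Off-white carved marble fragment, 172 (x) x 110 (y) x 24 mm with up to 7 mm of low carving on top, 1.3 kg, loose, lying centred across the two bearers with its axes along theirs. Its underside is 20 mm and its highest carving about 51 mm above the table. Origin at the centre of its underside.
- board_mid (a point): Centre (7 mm up) of the loose blue plastic support board: flat, 90 mm wide (its x) x 170 mm long (its y) x 14 mm thick, about 0.2 kg, flat on the table in front of the bridge's -y opening, shifted and turned (up to 0.3 rad) from the passage's line. z is up; its +y end is the one nearer the bridge. It slides on the table and stays where it is left.
- solvent: Bystander: clear solvent bottle, about 56 mm across and 115 mm tall. Origin at its underside.
- resin: Bystander: small amber glass jar of 48 mm diameter and 60 mm height, standing beside the marble. Origin at its underside.
- chip_a: Bystander: loose marble chip about 34 x 24 x 24 mm, lying beyond the far opening of the bridge. Origin at its underside.
- chip_b: Bystander: loose marble chip about 28 x 30 x 22 mm, lying beside the marble. Origin at its underside.
- brush: Bystander: brush lying on the table. Origin under the tool, its length along its x.
- spatula: Bystander: spatula lying on the table. Origin under the tool, its length along its x.
- cup: Bystander: white cup, 72 mm across and 85 mm tall. Origin at its underside.
- board: The same blue board; origin at the centre of its underside.
Things that resemble listed ones, but are neither listed nor needed, are in the scene too. Several things have the shape of the board; the one meant has the colours described above.

How it is judged (in metres and radians):
On the way:
1. the board's leading end is under the marble, the board flat on the table (y of board_mid in the frame of cradle between -0.125 and -0.03 m and x of board_mid in the frame of cradle between -0.02 and 0.02 m and height (world z) of board_mid below 0.012 m and angle between board_mid's own z axis and vertical below 0.05 rad), for 0.1 s.
At the end, for the whole second after the job is handed in: The board lies flat on the table under the marble, its centre within 12 mm of the bridge's centre along the passage and 15 mm across it, turned less than 0.1 rad from the passage, at rest; the marble within 6 mm of its first place (y of board_mid in the frame of cradle between -0.012 and 0.012 m and x of board_mid in the frame of cradle between -0.015 and 0.015 m and angle between the y axis of board_mid and the y axis of cradle, either way round below 0.1 rad and height (world z) of board_mid below 0.012 m and angle between board_mid's own z axis and vertical below 0.05 rad and linear speed of board below 0.01 m/s and distance of marble from where it was at the start of the episode below 0.006 m); the robot touches nothing.
It fails at once if the board is lifted (more than 6 mm) or tipped (more than 0.08 rad) (height (world z) of board_mid above 0.013 m or angle between board_mid's own z axis and vertical above 0.08 rad).
It fails at once if the robot touches the marble (over 1 N) (contact force between any of the fingers, the arm and marble above 1 N).
It fails at once if the marble is knocked by the board (over 8 N) or shifted more than 6 mm (contact force between board and marble above 8 N or distance of marble from where it was at the start of the episode above 0.006 m).
It fails at once if a bystander is moved more than 20 mm (distance of any of solvent, resin, chip_a, chip_b, brush, spatula, cup from where it was at the start of the episode above 0.02 m).
It also fails if it takes over 56 s, if anything falls off the work surface, if the arm or the gripper's body presses on something with over 40 N, if the wrist force passes 120 N, or if a joint passes its speed limit or range.

## Working session

There is one attempt and no reset: what is moved stays moved. The work goes in short steps, Python scripts to look and compute and a tool call to move; the robot and the scene stay as the last step left them, time stands still between calls to the robot, and variables do not carry over. Pictures are saved under pics/ and viewed, and the job is handed in when it is done.

Besides the shell and the picture viewer there is one more tool, called after "Emit:" as name(argument=value, ...) on one line, values as JSON. carry_out: Moves the arm, as the interface text tells. Its arguments: {"type":"object","properties":{"translation":{"type":"array","items":{"type":"array","items":{"type":"number"}}},"turn":{"type":"array","items":{"type":"number"}},"gripper":{"type":"array","items":{"type":"number"}},"squeeze":{"type":"number"}},"required":["translation","turn","gripper"]}

```bash
mkdir -p pics
python3 - <<'E'
from cell import *
import cv2
o=telemetry.get_obs();print(o)
for n in ["top","side","wrist"]:
    c=get_calibration(n);print(n,c)
    cv2.imwrite(f"pics/{n}0.png",read_camera(n)[:,:,::-1])
E
```

```text
{'time_s': 0.0, 'qpos': array([69.96321949, 18.44007134, -4.01584403, 83.17704523,  1.29494883,
       78.54083903, -3.25926484]), 'joint_velocities': array([-0.02010799,  0.00509425, -0.1099089 ,  0.07013568, -0.04217675,
        0.02800058,  0.00956864]), 'effort': array([-9.14632728e-04, -4.91288280e+01, -4.04120665e-01, -3.12534535e+01,
       -6.41111028e-02,  4.37076890e-02,  1.39880594e-04]), 'tool_pos': array([ 0.23105058, -0.60695246,  0.22943131]), 'tool_rot': array([ 1.79994286e+02,  1.12709919e-01, -6.91524064e+01]), 'force': array([ 0.87208434, -0.22718777, -0.94187038]), 'wrist_torque': array([-0.0104028 , -0.00048682,  0.02774302]), 'grip_width': 0.08736605940994313}
top {'fx': 479.1206925396135, 'fy': 479.1206925396135, 'cx': 257.68194613496684, 'cy': 194.31434577327, 'R': array([[-0.02414492, -0.99957317, -0.01644685],
       [-0.98014204,  0.02690812, -0.19646255],
       [ 0.19682125,  0.01137668, -0.98037338]]), 't': array([0.00973518, 0.52919827, 1.38876154])}
side {'fx': 378.9741077712248, 'fy': 378.9741077712248, 'cx': 253.9529754126589, 'cy': 187.9929122644958, 'R': array([[-0.81046395, -0.58556484,  0.01618657],
       [-0.42117039,  0.56327995, -0.71086652],
       [ 0.40714087, -0.58294899, -0.70314066]]), 't': array([0.39278904, 0.27044297, 0.81351936])}
wrist {'fx': 269.9207154875845, 'fy': 269.9207154875845, 'cx': 253.90795067670635, 'cy': 195.09830649781125, 'R': array([[ 0.35660733, -0.93425286, -0.00167529],
       [-0.89872157, -0.34353366,  0.2725512 ],
       [-0.25520726, -0.09568814, -0.96213982]]), 't': array([-0.64800319, -0.03403199,  0.39134861])}
```

View pics/top0.png

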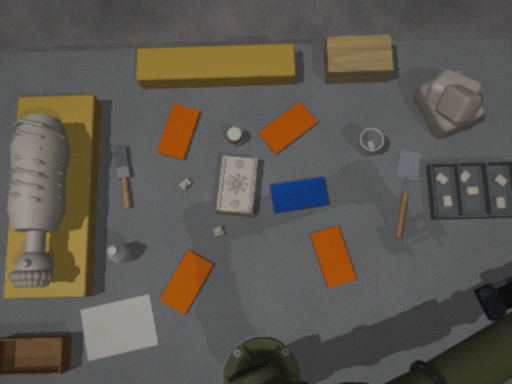

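View pics/side0.png

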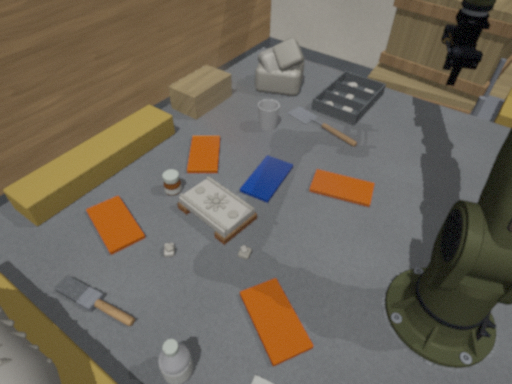

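View pics/wrist0.png

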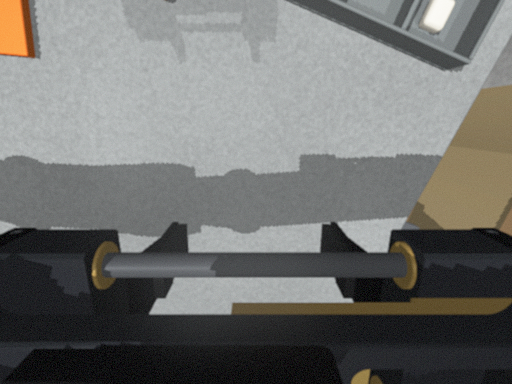

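```bash
cat > h.py <<'E'
from cell import *
import cv2, numpy as np
def ray(c,uv,z):
    uv=np.atleast_2d(uv).astype(float)
    d=np.c_[(uv[:,0]-c['cx'])/c['fx'],(uv[:,1]-c['cy'])/c['fy'],np.ones(len(uv))]@c['R']
    o=-c['R'].T@c['t']
    return o+d*((z-o[2])/d[:,2])[:,None]
def proj(c,X):
    p=np.atleast_2d(X)@c['R'].T+c['t']
    return np.c_[c['fx']*p[:,0]/p[:,2]+c['cx'],c['fy']*p[:,1]/p[:,2]+c['cy']]
def bluemask(im):
    h=cv2.cvtColor(im,cv2.COLOR_RGB2HSV)
    m=((h[...,0]>100)&(h[...,0]<135)&(h[...,1]>150)&(h[...,2]>60)).astype(np.uint8)
    n,l,s,_=cv2.connectedComponentsWithStats(m)
    k=1+np.argmax(s[1:,4]); return (l==k).astype(np.uint8)
def rectof(pts):
    r=cv2.minAreaRect((pts[:,:2]*1000).astype(np.float32))
    b=cv2.boxPoints(r); e=[b[1]-b[0],b[2]-b[1]]
    L=max(e,key=np.linalg.norm); L=L if L[1]>0 else -L
    return np.array(r[0]),np.array(r[1]),np.degrees(np.arctan2(-L[0],L[1]))
E
python3 - <<'E'
from h import *
for n in ["top","side"]:
    im=read_camera(n);c=get_calibration(n)
    m=bluemask(im);k=cv2.findContours(m,0,1)[0][0][:,0,:]
    print(n,m.sum(),cv2.boundingRect(k))
    print(" board top plane", *rectof(ray(c,k,.014)))
    x0,y0,w,h=(205,140,170,90) if n=="top" else (165,140,150,120)
    cv2.imwrite(f"pics/{n}crop.png",cv2.resize(im[y0:y0+h,x0:x0+w,::-1],None,fx=4.7,fy=4.7,interpolation=cv2.INTER_CUBIC))
E
```

```text
top 1521 (270, 177, 59, 36)
 board top plane [ 533.30010986 -130.35916138] [ 87.97937012 168.03894043] 7.5423565
side 1019 (240, 164, 51, 38)
 board top plane [ 528.16296387 -121.25259399] [ 87.81801605 168.23876953] 7.451666
```

View pics/topcrop.png

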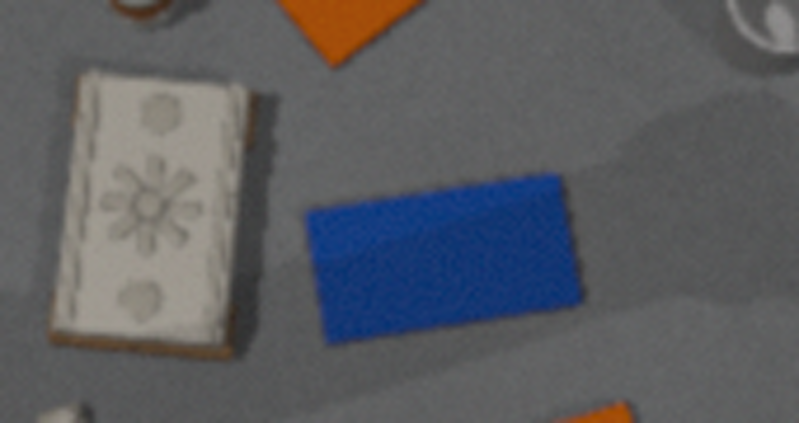

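View pics/sidecrop.png

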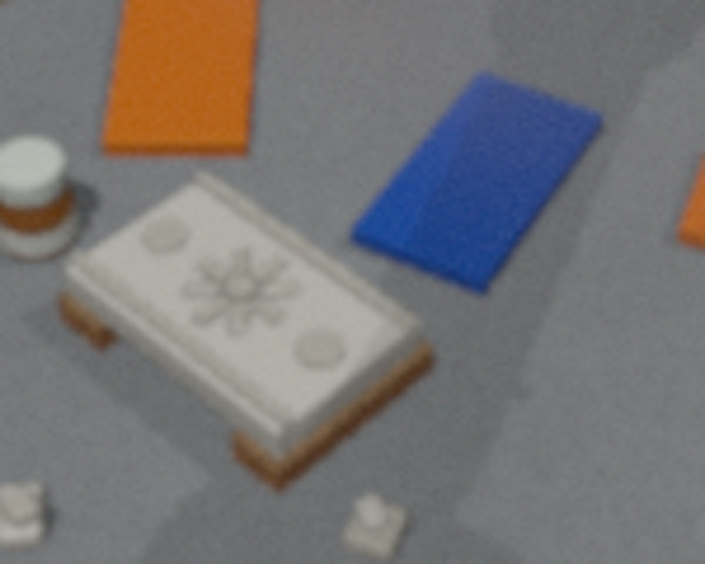

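Run:
```python
from h import *
for n in ["top","side"]:
    im=read_camera(n);c=get_calibration(n)
    print(n,"cam",-c['R'].T@c['t'])
    h=cv2.cvtColor(im,cv2.COLOR_RGB2HSV)
    m=((h[...,0]>100)&(h[...,0]<135)&(h[...,1]>110)).astype(np.uint8)
    m=cv2.morphologyEx(m,2,np.ones((3,3)))
    k=max(cv2.findContours(m,0,1)[0],key=cv2.contourArea)
    print(m.sum(), rectof(ray(c,k[:,0],.014)))
    b=cv2.approxPolyDP(k,4,True)[:,0]; print(b.tolist()); print(ray(c,b,.014).round(4).tolist())
    # marble/bearers
    x0,y0,w,hh=(205,140,60,90) if n=="top" else (165,160,100,100)
    v=im.astype(int); m=((h[...,2]>140)).astype(np.uint8)
    q=np.zeros_like(m);q[y0:y0+hh,x0:x0+w]=m[y0:y0+hh,x0:x0+w]
    k=max(cv2.findContours(q,0,1)[0],key=cv2.contourArea)
    print("marble",cv2.contourArea(k),rectof(ray(c,k[:,0],.044)))
    b=cv2.approxPolyDP(k,4,True)[:,0]; print(b.tolist())
    k=max(cv2.findContours(q,0,1)[0],key=cv2.contourArea)
```

```text
top cam [ 0.24558675 -0.0203082   1.4656326 ]
1579 (array([ 533.63354492, -130.53564453]), array([ 89.96128082, 170.48214722]), np.float32(7.587462))
[[323, 177], [270, 185], [274, 212], [327, 204]]
[[0.5863, -0.2076, 0.014], [0.5654, -0.0424, 0.014], [0.4804, -0.0521, 0.014], [0.5009, -0.2155, 0.014]]
marble 1425.0 (array([565.96026611,  59.97011185]), array([103.62142944, 167.73626709]), np.float32(83.020805))
[[223, 157], [226, 172], [221, 171], [224, 185], [221, 207], [219, 194], [217, 206], [247, 210], [253, 161]]
side cam [0.10102696 0.55190864 0.75790949]
1295 (array([ 528.98583984, -122.60823822]), array([ 91.06241608, 174.91954041]), np.float32(8.174112))
[[271, 157], [240, 191], [268, 201], [291, 167]]
[[0.5688, -0.2048, 0.014], [0.5558, -0.0321, 0.014], [0.4721, -0.0471, 0.014], [0.4956, -0.2024, 0.014]]
marble 2020.5 (array([563.33258057,  61.91869354]), array([110.96515656, 173.8444519 ]), np.float32(83.01667))
[[207, 177], [179, 197], [223, 232], [251, 207]]
```

Run:
```python
from h import *
ct=get_calibration("top");cs=get_calibration("side")
ft=lambda a:np.array(a)/4.7+[205,140]-0.4
fs=lambda a:np.array(a)/4.7+[165,140]-0.4
for z in(.044,.048,.051): print("ros",z,ray(ct,ft([148,205]),z),ray(cs,fs([243,287]),z))
print("marble top corners",ray(ct,ft([[80,72],[250,90],[230,345],[52,335]]),.046))
print("mean",ray(ct,ft([[80,72],[250,90],[230,345],[52,335]]),.046).mean(0))
a=np.radians(-7);u=np.array([np.cos(a),np.sin(a)]);v=np.array([-u[1],u[0]])
for p,(x,y) in zip([(280,487),(238,455),(105,345),(62,308)],[(-90,60),(-54,60),(54,60),(90,60)]):
    P=ray(cs,fs(p),0)[0,:2]; print("corner",P,"origin est",P-(x*u+y*v)/1000)
print("bearer top lower corners z=.02", ray(ct,ft([[50,345],[230,358]]),0.0))
P=ray(ct,ft([[50,345],[230,358]]),0.0)[:,:2]
for p,(x,y) in zip(P,[(-90,60),(-90,-60)]): print(p-(x*u+y*v)/1000)
```

```text
ros 0.044 [[0.56722975 0.06104802 0.044     ]] [[0.5651098  0.05611256 0.044     ]]
ros 0.048 [[0.56632475 0.06081911 0.048     ]] [[0.56250957 0.05889048 0.048     ]]
ros 0.051 [[0.565646   0.06064743 0.051     ]] [[0.56055939 0.06097392 0.051     ]]
marble top corners [[ 0.65722859  0.10410932  0.046     ]
 [ 0.6418345  -0.00685741  0.046     ]
 [ 0.47378111  0.00997792  0.046     ]
 [ 0.48330127  0.12366495  0.046     ]]
mean [0.56403637 0.0577237  0.046     ]
corner [0.48509518 0.12525052] origin est [0.56711217 0.05472951]
corner [0.51648912 0.12211959] origin est [0.56277445 0.05598587]
corner [0.62714765 0.10674631] origin est [0.566238   0.05377448]
corner [0.66644576 0.10058041] origin est [0.56980445 0.05199588]
bearer top lower corners z=.02 [[0.4843563  0.1296972  0.        ]
 [0.47252002 0.01115361 0.        ]]
[0.56637329 0.05917619]
[0.56916133 0.05973814]
```

Candidates (top view): blue board (299,195), and the orange ones at (179,132), (288,127), (186,281) and (333,256). The task says blue, so it's (299,195), and the crop confirms one plain blue board. Board ≈ (0.534, -0.131) with yaw +7.5°. Cradle ≈ (0.566, 0.058) with yaw -7°. First I'll square the board by pushing its left side near the front toward +x, then push it straight from the rear.

```bash
cat >> h.py <<'E'
CR=np.array([.566,.058]);CY=-7.0
def cw(x,y):
    a=np.radians(CY);return CR+np.array([np.cos(a)*x-np.sin(a)*y,np.sin(a)*x+np.cos(a)*y])
def wc(p):
    a=np.radians(CY);d=np.array(p[:2])-CR;return np.array([np.cos(a)*d[0]+np.sin(a)*d[1],-np.sin(a)*d[0]+np.cos(a)*d[1]])
def delta(tgt,yaw):
    o=telemetry.get_obs();p=o['tool_pos'];y=np.radians(o['tool_rot'][2]);d=np.array(tgt)-p
    dx=np.cos(y)*d[0]+np.sin(y)*d[1];dy=np.sin(y)*d[0]-np.cos(y)*d[1]
    t=-np.radians((yaw-o['tool_rot'][2]+180)%360-180)
    print("t",o['time_s'],"pos",p.round(4),o['tool_rot'].round(2),"cradle",wc(p).round(4),"| delta cm",np.round([dx*100,dy*100,-d[2]*100],2),"turn",round(t,3),"F",o['force'].round(1))
def board(n="top"):
    im=read_camera(n);c=get_calibration(n)
    h=cv2.cvtColor(im,cv2.COLOR_RGB2HSV)
    m=((h[...,0]>100)&(h[...,0]<135)&(h[...,1]>110)).astype(np.uint8)
    m=cv2.morphologyEx(m,2,np.ones((3,3)))
    k=max(cv2.findContours(m,0,1)[0],key=cv2.contourArea)
    r=rectof(ray(c,k[:,0],.014))
    ctr=r[0]/1000+[.001,-.0005]
    print("board",ctr,"size",r[1],"yaw",r[2],"cradle",wc(ctr).round(4),"rel yaw",r[2]-CY)
    return im
E
python3 - <<'E'
from h import *
delta([.451,-.069,.15],-7)
c=get_calibration("top")
for n,p,z in [("cup",(372,140),.04),("resin",(235,135),.03),("orange",(333,256),.01),("chipb",(219,231),.01),("spat",(405,165),.0)]: print(n,ray(c,p,z)[0].round(3))
E
```

```text
t 0.35 pos [ 0.2312 -0.6074  0.2303] [ 1.800e+02  2.000e-02 -6.916e+01] cradle [-0.2512 -0.7012] | delta cm [-42.49 -39.7    8.03] turn -1.085 F [-0.2  0.9  0.8]
cup [ 0.693 -0.361  0.04 ]
resin [0.725 0.063 0.03 ]
orange [ 0.342 -0.226  0.01 ]
chipb [0.427 0.118 0.01 ]
spat [ 0.621 -0.468  0.   ]
```

Emit:
carry_out(translation=[[-4.2, -4, 0.4], [-8.5, -8, 0.8], [-12.7, -12, 1.2], [-17, -15.9, 1.6], [-21.2, -19.8, 2]], turn=[-0.11, -0.22, -0.33, -0.44, -0.54], gripper=[0.5, 0, 0, 0, 0], squeeze=10)

```text
time_s: 0.98
tool_pos: [0.3415, -0.3371, 0.2107]
tool_rot: [180.0, -0.1, -38.0]
force: [1.8, -0.2, 0.8]
grip_width: 0.0447
```

Run:
```python
from h import *
delta([.451,-.069,.10],-7)
```

```text
t 0.975 pos [ 0.3415 -0.3371  0.2107] [ 1.7998e+02 -5.0000e-02 -3.8020e+01] cradle [-0.1747 -0.4195] | delta cm [ -7.88 -27.87  11.07] turn -0.541 F [ 1.8 -0.2  0.8]
```

Emit:
carry_out(translation=[[-1.6, -5.5, 1.5], [-3.2, -11, 3], [-4.7, -16.6, 4.5], [-6.3, -22.2, 6], [-7.9, -27.8, 7.5]], turn=[-0.11, -0.22, -0.33, -0.44, -0.54], gripper=[0, 0, 0, 0, 0])

```text
time_s: 1.6
tool_pos: [0.4515, -0.07, 0.1356]
tool_rot: [179.9, -0.1, -7.1]
force: [1.8, -1.0, -0.0]
grip_width: 0.0016
```

Run:
```python
from h import *
delta([.451,-.069,.012],-7)
cv2.imwrite("pics/wrist1.png",read_camera("wrist")[:,:,::-1])
```

```text
t 1.6 pos [ 0.4515 -0.07    0.1356] [ 1.7995e+02 -9.0000e-02 -7.1000e+00] cradle [-0.0981 -0.1411] | delta cm [-0.06 -0.1  12.36] turn -0.002 F [ 1.8 -1.  -0. ]
```

View pics/wrist1.png

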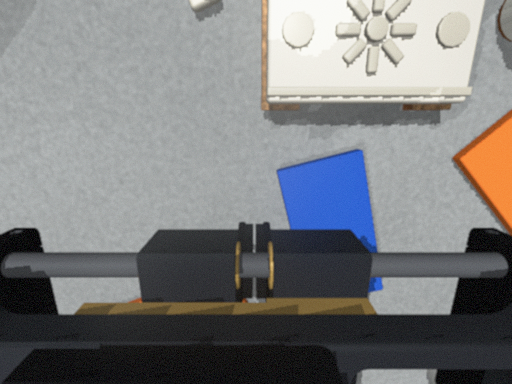

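Run:
```python
from h import *
im=cv2.imread("pics/wrist1.png")
cv2.imwrite("pics/wc1.png",cv2.resize(im[60:220,250:490],None,fx=3.3,fy=3.3,interpolation=cv2.INTER_CUBIC))
```

```text
(no output)
```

View pics/wc1.png

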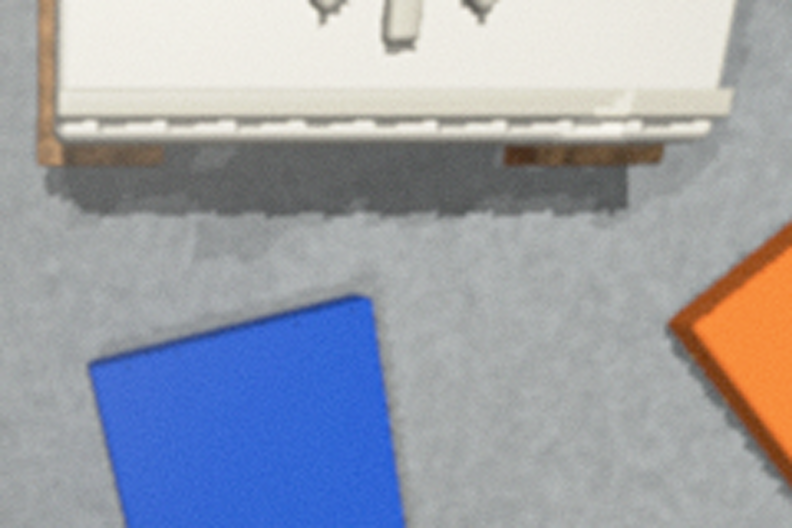

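Run:
```python
from h import *
c=get_calibration("wrist");print(-c['R'].T@c['t'])
f=lambda a:np.array(a)/3.3+[250,60]-.35
for p,z,q in [((38,164),0,(-90,-60)),((162,164),.0,(-54,-60)),((162,164),.02,(-54,-60)),((505,164),0,(54,-60)),((662,162),.0,(90,-60)),((662,162),.02,(90,-60))]:
    P=ray(c,f(p),z)[0]; print(q,z,P.round(4),"cradle",(wc(P)*1000).round(1))
P=ray(c,f([[90,366],[355,297],[372,300]]),.014);print(P, [wc(p) for p in P])
print(ray(c,(376,29),.048))
```

```text
[0.46033918 0.01354356 0.28977541]
(-90, -60) 0 [0.4692 0.0232 0.    ] cradle [-91.8 -46.3]
(-54, -60) 0.0 [0.5075 0.019  0.    ] cradle [-53.4 -45.9]
(-54, -60) 0.02 [0.5042 0.0186 0.02  ] cradle [-56.5 -46.6]
(54, -60) 0 [0.6133 0.0072 0.    ] cradle [ 53.1 -44.7]
(90, -60) 0.0 [0.6617 0.0024 0.    ] cradle [101.8 -43.5]
(90, -60) 0.02 [0.6478 0.0032 0.02  ] cradle [ 87.9 -44.4]
[[ 0.47874459 -0.03911659  0.014     ]
 [ 0.56151705 -0.02674931  0.014     ]
 [ 0.56670486 -0.02824645  0.014     ]] [array([-0.07476949, -0.10702646]), array([ 0.0058788 , -0.08466393]), array([ 0.0112104 , -0.08551768])]
[[0.56468207 0.07207729 0.048     ]]
```

Run:
```python
from h import *
delta([.451,-.069,.012],-7)
c=get_calibration("wrist");im=read_camera("wrist")
h=cv2.cvtColor(im,cv2.COLOR_RGB2HSV)
m=((h[...,0]>100)&(h[...,0]<135)&(h[...,1]>110)).astype(np.uint8);m=cv2.morphologyEx(m,2,np.ones((3,3)))
k=max(cv2.findContours(m,0,1)[0],key=cv2.contourArea);b=cv2.approxPolyDP(k,4,True)[:,0]
print(b.tolist(),ray(c,b,.014))
old=cv2.imread("pics/wrist1.png")[...,::-1]
print(cv2.phaseCorrelate(old[...,0][:215].astype(np.float32),im[...,0][:215].astype(np.float32)))
board()
cv2.imwrite("pics/w2.png",im[...,::-1])
```

```text
t 1.65 pos [ 0.4528 -0.061   0.1342] [-1.7971e+02 -4.0000e-02 -6.3900e+00] cradle [-0.0978 -0.1319] | delta cm [-0.09  0.82 12.22] turn 0.011 F [ 1.   7.1 -1.2]
[[361, 162], [278, 179], [288, 229], [348, 230], [373, 252]] [[ 0.5652595  -0.03980562  0.014     ]
 [ 0.47907923 -0.04812325  0.014     ]
 [ 0.48513791 -0.1052442   0.014     ]
 [ 0.55067314 -0.11374926  0.014     ]
 [ 0.57821475 -0.14368219  0.014     ]]
((0.27728185179785214, 14.681504900547537), 0.5708398167043924)
board [ 0.5405329  -0.18812782] size [58.86043549 94.57787323] yaw 88.39075 cradle [ 0.0047 -0.2474] rel yaw 95.39075
```

Emit:
carry_out(translation=[[0, 0, 0], [0, 0, 0], [0, 0, 0]], turn=[0, 0, 0], gripper=[0, 0, 0])

```text
time_s: 2.12
tool_pos: [0.4506, -0.0729, 0.1358]
tool_rot: [180.0, -0.0, -7.4]
force: [-0.4, 0.2, 0.4]
grip_width: 0.0008
```

Run:
```python
from h import *
delta([.451,-.069,.012],-7)
c=get_calibration("wrist");im=read_camera("wrist")
import pickle;pickle.dump(c,open("cw3.pkl","wb"))
h=cv2.cvtColor(im,cv2.COLOR_RGB2HSV)
m=((h[...,0]>100)&(h[...,0]<135)&(h[...,1]>110)).astype(np.uint8);m=cv2.morphologyEx(m,2,np.ones((3,3)))
k=max(cv2.findContours(m,0,1)[0],key=cv2.contourArea);b=cv2.approxPolyDP(k,4,True)[:,0]
print(b.tolist(),ray(c,b,.014))
x,y=250,60
cv2.imwrite("pics/wc3.png",cv2.resize(im[60:220,250:490,::-1],None,fx=3.3,fy=3.3,interpolation=cv2.INTER_CUBIC))
```

```text
t 2.125 pos [ 0.4506 -0.0729  0.1358] [ 1.7997e+02 -2.0000e-02 -7.4200e+00] cradle [-0.0985 -0.144 ] | delta cm [-0.02 -0.39 12.38] turn -0.007 F [-0.4  0.2  0.4]
[[278, 167], [292, 230], [348, 230], [367, 252], [378, 252], [362, 147]] [[ 0.478376   -0.04885679  0.014     ]
 [ 0.48641169 -0.12091446  0.014     ]
 [ 0.54791663 -0.1288961   0.014     ]
 [ 0.56838931 -0.1587178   0.014     ]
 [ 0.58077215 -0.16032571  0.014     ]
 [ 0.56510311 -0.03941847  0.014     ]]
```

View pics/wc3.png

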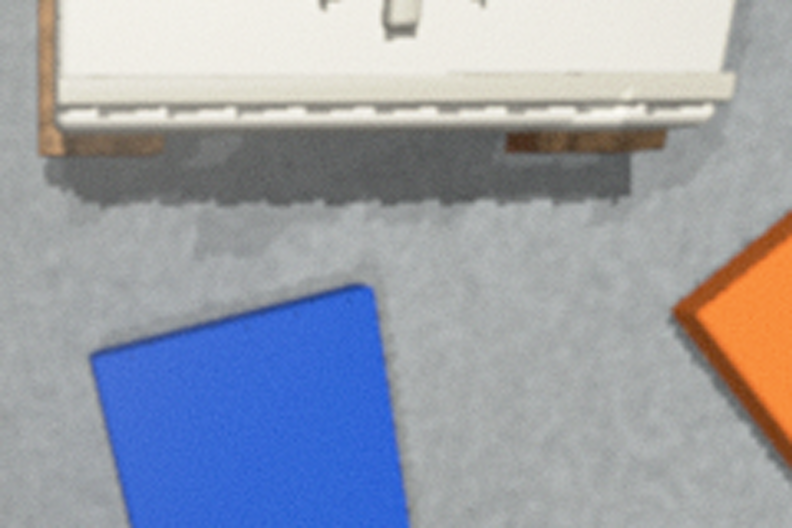

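Run:
```python
from h import *
import pickle;c=pickle.load(open("cw3.pkl","rb"))
f=lambda a:np.array(a)/3.3+[250,60]-.35
P=[]
for p,z,q in [((38,157),0,(-90,-60)),((507,152),0,(54,-60)),((665,150),.02,(90,-60))]:
    X=ray(c,f(p),z)[0]; P.append(X); print(q,X.round(4),(wc(X)*1000).round(1))
d=P[1]-P[0];print(np.degrees(np.arctan2(d[1],d[0])),np.linalg.norm(d))
X=ray(c,f([[92,356],[362,285],[373,290]]),.014);print(X);d=X[1]-X[0];print(np.degrees(np.arctan2(d[1],d[0])),np.linalg.norm(d[:2]))
```

```text
(-90, -60) [0.4686 0.0124 0.    ] [-91.1 -57.2]
(54, -60) [ 0.6132 -0.0049  0.    ] [ 54.5 -56.6]
(90, -60) [ 0.648  -0.0097  0.02  ] [ 89.6 -57.2]
-6.791884114433079 0.14559966733368995
[[ 0.47783398 -0.04934454  0.014     ]
 [ 0.56245308 -0.038077    0.014     ]
 [ 0.56577817 -0.04004189  0.014     ]]
7.584660627432949 0.08536596953529607
```

Emit:
carry_out(translation=[[0, -0.1, 5], [0, -0.2, 10], [0, -0.2, 12.2], [0, -0.2, 12.2]], turn=[0, 0, 0, 0], gripper=[0, 0, 0, 0])

```text
time_s: 2.68
tool_pos: [0.4494, -0.0696, 0.0121]
tool_rot: [-179.9, 0.2, -7.3]
force: [-0.2, 0.7, 1.2]
grip_width: 0.0005
```

Run:
```python
from h import *
delta([.451,-.069,.012],-7)
im=board("top");cv2.imwrite("pics/top4.png",cv2.resize(im[110:260,180:380,::-1],None,fx=4,fy=4))
```

```text
t 2.675 pos [ 0.4494 -0.0696  0.0121] [-179.95    0.22   -7.31] cradle [-0.1002 -0.1409] | delta cm [ 0.15 -0.08  0.01] turn -0.005 F [-0.2  0.7  1.2]
board [ 0.54106848 -0.1821723 ] size [90.3662262  65.86043549] yaw -83.57056 cradle [ 0.0045 -0.2414] rel yaw -76.57056
```

View pics/top4.png

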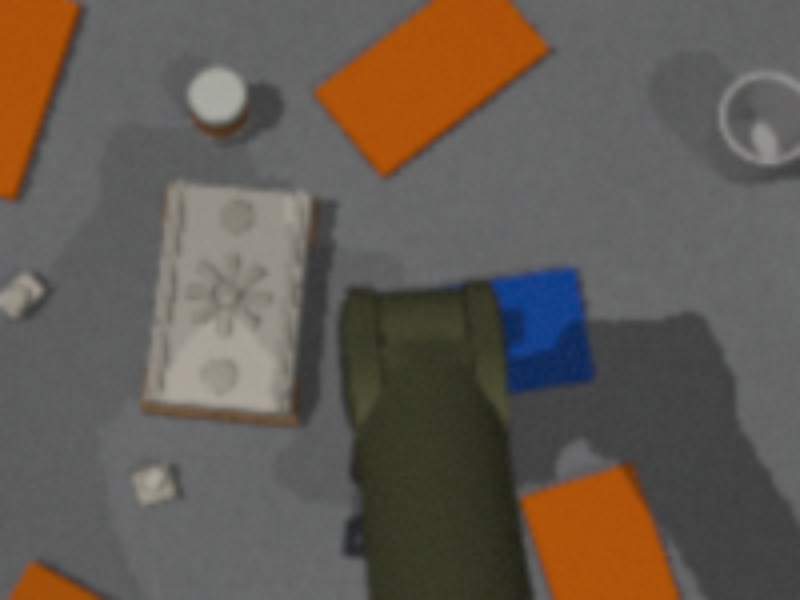

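Emit:
carry_out(translation=[[0.8, 0, 0], [1.5, 0, 0], [2.1, 0, 0], [2.7, 0, 0], [3.2, 0, 0]], turn=[0, 0, 0, 0, 0], gripper=[0, 0, 0, 0, 0])

```text
time_s: 3.35
tool_pos: [0.483, -0.0735, 0.0135]
tool_rot: [-180.0, 0.0, -7.3]
force: [-1.3, 1.2, 0.7]
grip_width: 0.0003
```

Run:
```python
from h import *
delta([.451,-.069,.012],-7)
im=board("side");cv2.imwrite("pics/side5.png",cv2.resize(im[130:260,160:330,::-1],None,fx=4,fy=4))
c=get_calibration("wrist");im=read_camera("wrist");cv2.imwrite("pics/w5.png",im[...,::-1])
```

```text
t 3.35 pos [ 0.483  -0.0735  0.0135] [-1.7999e+02  2.0000e-02 -7.2700e+00] cradle [-0.0664 -0.1406] | delta cm [-3.23 -0.04  0.15] turn -0.005 F [-1.3  1.2  0.7]
board [ 0.53405359 -0.07611725] size [90.32037354 72.24915314] yaw -87.493965 cradle [-0.0154 -0.137 ] rel yaw -80.493965
```

View pics/side5.png

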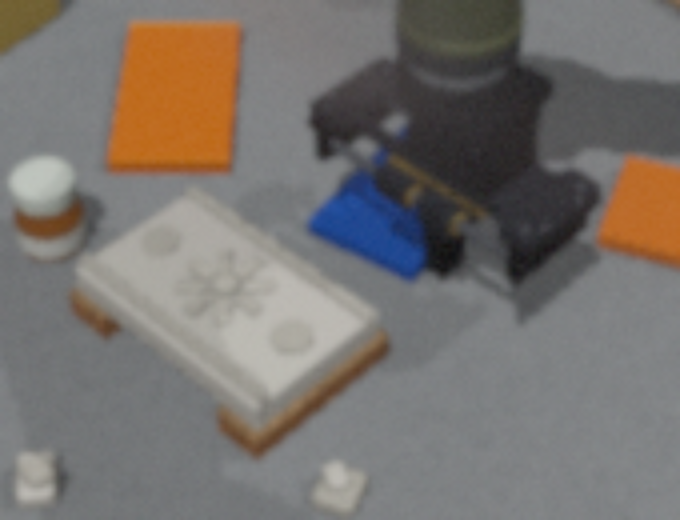

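View pics/w5.png

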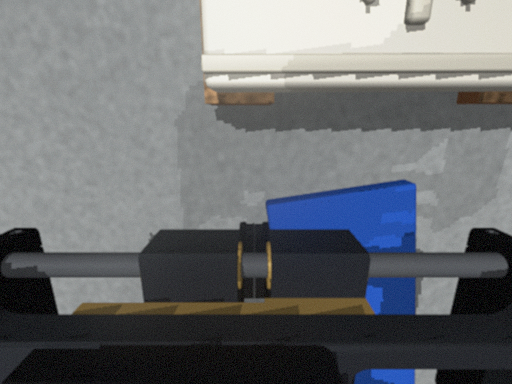

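```bash
cat >> h.py <<'E'
def front():
    """front edge + right side of board from wrist view (settled)"""
    c=get_calibration("wrist");im=read_camera("wrist");h=cv2.cvtColor(im,cv2.COLOR_RGB2HSV)
    m=((h[...,0]>100)&(h[...,0]<135)&(h[...,1]>110)&(h[...,2]>80)).astype(np.uint8);m=cv2.morphologyEx(m,2,np.ones((3,3)))
    m[226:]=0
    cols=np.where(m.any(0))[0];c0,c1=cols.min()+8,cols.max()-12
    cs=np.arange(c0,c1);rs=np.array([np.argmax(m[:,k]) for k in cs])
    P=ray(c,np.c_[cs,rs],0.012)
    l=cv2.fitLine(P[:,:2].astype(np.float32),cv2.DIST_HUBER,0,1e-4,1e-4).ravel()
    a=np.degrees(np.arctan2(l[1],l[0]));a=(a+90)%180-90
    ends=ray(c,[[cols.min(),rs[0]],[cols.max(),rs[-1]]],.014)
    print("front yaw",a,"rel",a-CY,"ends cradle",[wc(p).round(4) for p in ends])
    return im
E
python3 - <<'E'
from h import *
front()
E
```

```text
front yaw 1.7326965 rel 8.732697 ends cradle [array([-0.0584, -0.1114]), array([ 0.0283, -0.1002])]
```

Emit:
carry_out(translation=[[0.5, 0, 0], [0.9, 0, 0], [1.2, 0, 0], [1.5, 0, 0], [1.5, 0, 0]], turn=[0, 0, 0, 0, 0], gripper=[0, 0, 0, 0, 0])

```text
time_s: 4.12
tool_pos: [0.4982, -0.0758, 0.0136]
tool_rot: [180.0, -0.0, -7.3]
force: [-0.4, 0.1, 0.3]
grip_width: 0.0004
```

Run:
```python
from h import *
delta([.451,-.069,.012],-7)
im=front();cv2.imwrite("pics/w6.png",im[...,::-1])
```

```text
t 4.125 pos [ 0.4982 -0.0758  0.0136] [ 1.7999e+02 -4.0000e-02 -7.2800e+00] cradle [-0.051 -0.141] | delta cm [-4.76 -0.07  0.16] turn -0.005 F [-0.4  0.1  0.3]
front yaw -3.7481384 rel 3.2518616 ends cradle [array([-0.0431, -0.1117]), array([ 0.0447, -0.1071])]
```

View pics/w6.png

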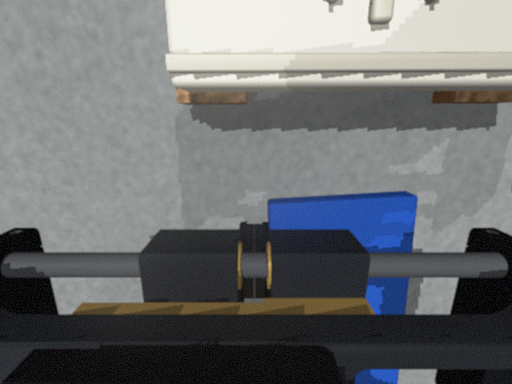

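Emit:
carry_out(translation=[[-1.5, 0, 0], [-1.5, 0, -4], [0, 4, -8], [3, 10, -8], [5.7, 15.5, -8]], turn=[0, 0, 0, 0, 0], gripper=[0, 0, 0, 0.3, 0.55])

```text
time_s: 4.8
tool_pos: [0.5336, -0.2351, 0.0949]
tool_rot: [179.9, -0.1, -7.2]
force: [1.1, 0.2, 0.7]
grip_width: 0.0132
```

Emit:
carry_out(translation=[[0, 1.6, 0], [0, 1.6, 0], [0, 1.6, 0], [0, 1.6, 0]], turn=[0, 0, 0, 0], gripper=[0.55, 0.55, 0.55, 0.55])

```text
time_s: 5.3
tool_pos: [0.5316, -0.247, 0.0938]
tool_rot: [-180.0, 0.0, -7.1]
force: [0.5, 0.7, -0.1]
grip_width: 0.046
```

Run:
```python
from h import *
delta([.534,-.2524,.012],-7)
im=board("top");cv2.imwrite("pics/top7.png",cv2.resize(im[110:260,180:380,::-1],None,fx=4,fy=4))
c=get_calibration("wrist");im=read_camera("wrist");cv2.imwrite("pics/w7.png",im[...,::-1])
```

```text
t 5.3 pos [ 0.5316 -0.247   0.0938] [-179.99    0.     -7.1 ] cradle [ 0.003 -0.307] | delta cm [0.31 0.5  8.18] turn -0.002 F [ 0.5  0.7 -0.1]
board [ 0.55003259 -0.14053819] size [169.44168091  89.79721069] yaw -3.9824512 cradle [ 0.0083 -0.199 ] rel yaw 3.0175488
```

View pics/top7.png

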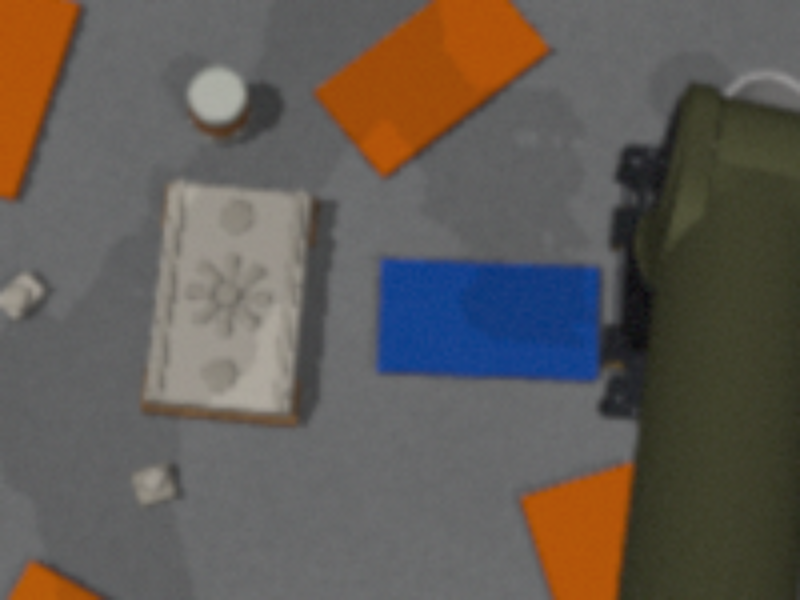

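View pics/w7.png

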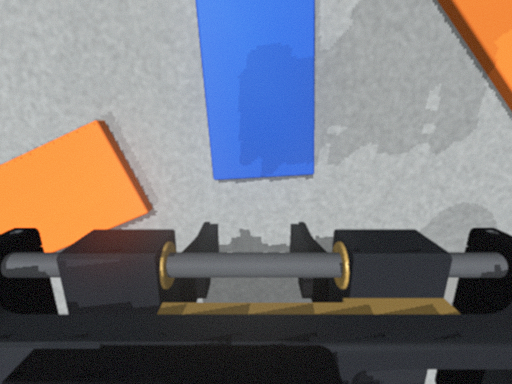

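Emit:
carry_out(translation=[[0.7, 0, 3], [0.7, 0, 6.5], [0.7, 0, 8.1], [0.7, 0, 8.1]], turn=[0, 0, 0, 0], gripper=[0.55, 0.55, 0.55, 0.55])

```text
time_s: 5.9
tool_pos: [0.5376, -0.2494, 0.0117]
tool_rot: [-180.0, 0.1, -7.2]
force: [-0.2, 0.5, 0.2]
grip_width: 0.0479
```

Emit:
carry_out(translation=[[0, -0.6, 0], [0, -1.1, 0], [0, -1.6, 0], [0, -2.1, 0], [0, -2.1, 0]], turn=[0, 0, 0, 0, 0], gripper=[0.55, 0.55, 0.55, 0.55, 0.55])

```text
time_s: 6.52
tool_pos: [0.5414, -0.2295, 0.013]
tool_rot: [180.0, -0.1, -7.3]
force: [0.2, -1.7, 1.5]
grip_width: 0.0481
```

Run:
```python
from h import *
delta([.534,-.2524,.012],-7)
im=board("top");cv2.imwrite("pics/top8.png",cv2.resize(im[110:260,180:380,::-1],None,fx=4,fy=4))
```

```text
t 6.525 pos [ 0.5414 -0.2295  0.013 ] [ 1.7996e+02 -5.0000e-02 -7.2700e+00] cradle [ 0.0106 -0.2883] | delta cm [-0.44  2.37  0.1 ] turn -0.005 F [ 0.2 -1.7  1.5]
board [ 0.5528158  -0.12861087] size [158.91825867  89.69552612] yaw -5.2988772 cradle [ 0.0097 -0.1868] rel yaw 1.7011228
```

View pics/top8.png

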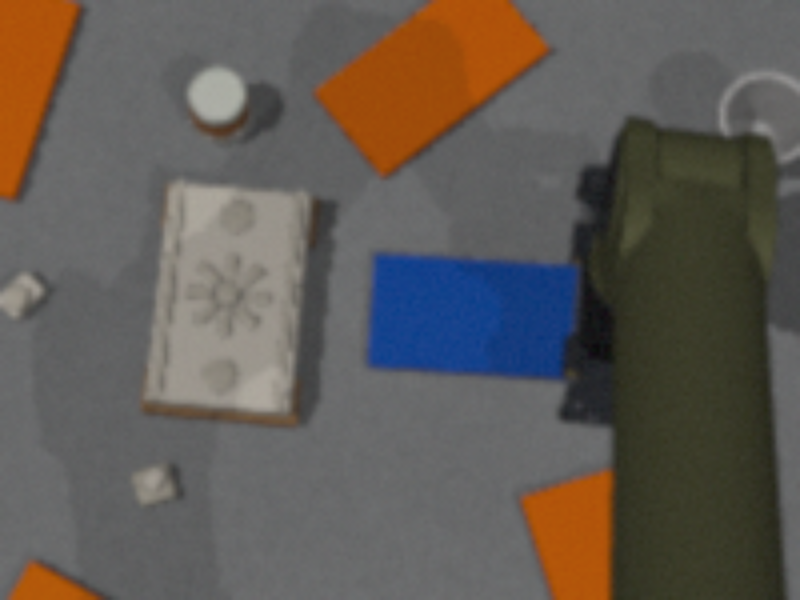

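Emit:
carry_out(translation=[[-0.1, -0.5, 0], [-0.2, -1.0, 0], [-0.35, -1.5, 0], [-0.45, -2, 0], [-0.55, -2.5, 0]], turn=[0, 0, 0, 0, 0], gripper=[0.55, 0.55, 0.55, 0.55, 0.55])

```text
time_s: 7.2
tool_pos: [0.5389, -0.2035, 0.0126]
tool_rot: [180.0, -0.0, -7.3]
force: [0.2, -3.6, 3.2]
grip_width: 0.048
```

Run:
```python
from h import *
delta([.534,-.2524,.012],-7)
im=board("top");cv2.imwrite("pics/top9.png",cv2.resize(im[110:260,180:380,::-1],None,fx=4,fy=4))
```

```text
t 7.2 pos [ 0.5389 -0.2035  0.0126] [ 1.7999e+02 -2.0000e-02 -7.2700e+00] cradle [ 0.005  -0.2628] | delta cm [0.13 4.92 0.06] turn -0.005 F [ 0.2 -3.6  3.2]
board [ 0.55345483 -0.10295126] size [157.22540283  89.50139618] yaw -7.3693843 cradle [ 0.0072 -0.1613] rel yaw -0.3693843
```

View pics/top9.png

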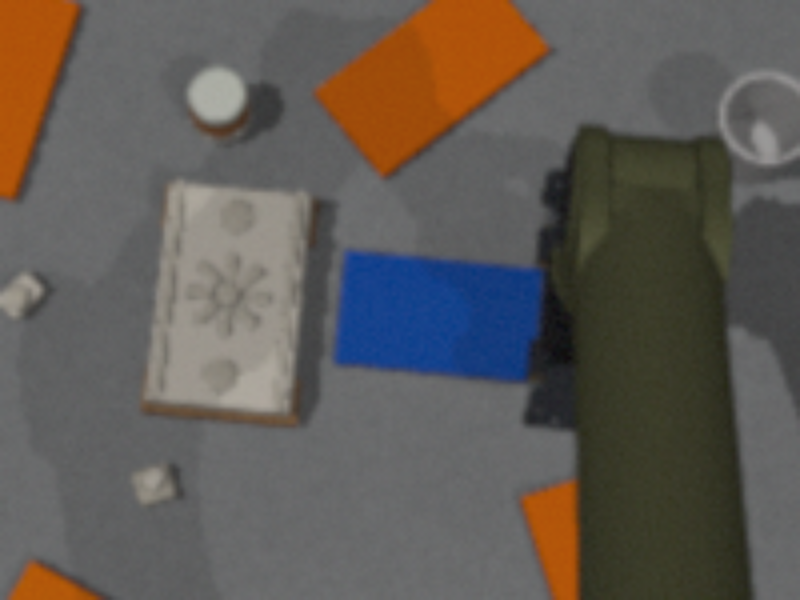

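Emit:
carry_out(translation=[[-0.1, -0.4, 0], [-0.2, -0.8, 0], [-0.3, -1.2, 0], [-0.4, -1.6, 0], [-0.5, -2.0, 0]], turn=[0, 0, 0, 0, 0], gripper=[0.55, 0.55, 0.55, 0.55, 0.55])

```text
time_s: 7.88
tool_pos: [0.5363, -0.1831, 0.0126]
tool_rot: [180.0, 0.0, -7.3]
force: [0.1, -2.3, 2.0]
grip_width: 0.048
```

Run:
```python
from h import *
delta([.534,-.2524,.012],-7)
im=board("top");cv2.imwrite("pics/top10.png",cv2.resize(im[130:240,195:345,::-1],None,fx=5.3,fy=5.3,interpolation=cv2.INTER_CUBIC))
c=get_calibration("wrist");im=read_camera("wrist");cv2.imwrite("pics/w10.png",im[...,::-1])
```

```text
t 7.875 pos [ 0.5363 -0.1831  0.0126] [180.     0.    -7.27] cradle [-1.000e-04 -2.429e-01] | delta cm [0.65 6.91 0.06] turn -0.005 F [ 0.1 -2.3  2. ]
board [ 0.55093524 -0.08208747] size [156.05227661  89.7352829 ] yaw -7.36189 cradle [ 0.0021 -0.1409] rel yaw -0.36188984
```

View pics/top10.png

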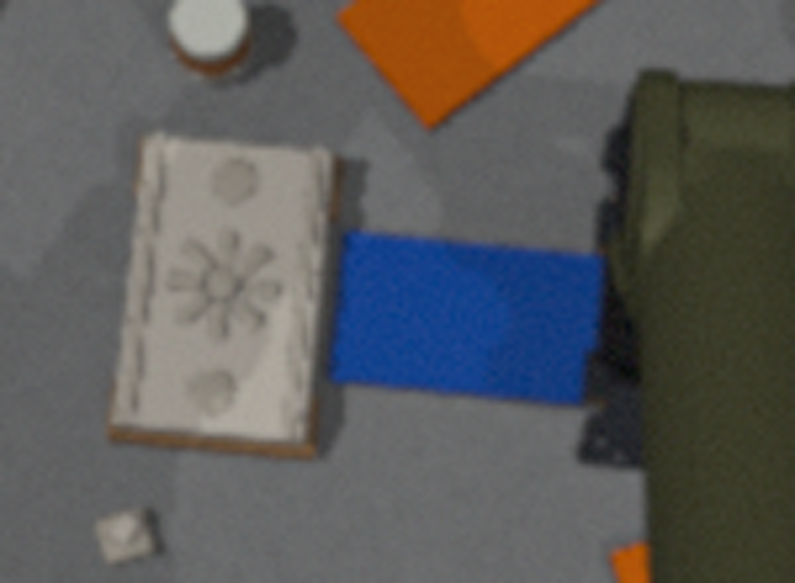

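View pics/w10.png

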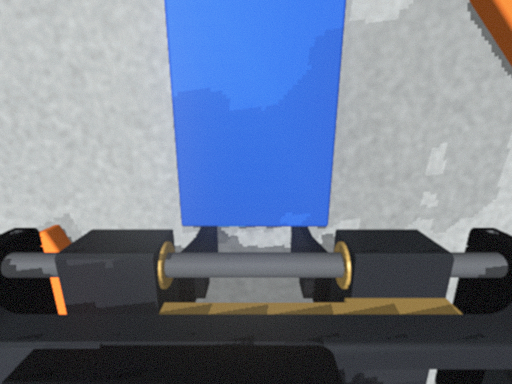

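Emit:
carry_out(translation=[[0, -0.6, 0], [0, -1.4, 0], [0, -2.2, 0], [0, -3, 0], [0, -3.8, 0]], turn=[0, 0, 0, 0, 0], gripper=[0.55, 0.55, 0.55, 0.55, 0.55])

```text
time_s: 8.6
tool_pos: [0.541, -0.1447, 0.0124]
tool_rot: [-180.0, 0.0, -7.3]
force: [-0.0, -1.0, 1.3]
grip_width: 0.0479
```

Emit:
carry_out(translation=[[0, -0.8, 0], [0, -1.6, 0], [0, -2.4, 0], [0, -3.2, 0], [0, -3.8, 0]], turn=[0, 0, 0, 0, 0], gripper=[0.55, 0.55, 0.55, 0.55, 0.55])

```text
time_s: 9.22
tool_pos: [0.5459, -0.107, 0.0124]
tool_rot: [-180.0, 0.0, -7.2]
force: [0.1, -0.9, -0.5]
grip_width: 0.0479
```

Run:
```python
from h import *
delta([.534,-.2524,.012],-7)
im=board("top");cv2.imwrite("pics/top11.png",cv2.resize(im[130:240,195:345,::-1],None,fx=5.3,fy=5.3,interpolation=cv2.INTER_CUBIC))
c=get_calibration("wrist");im=read_camera("wrist");cv2.imwrite("pics/w11.png",im[...,::-1])
```

```text
t 9.225 pos [ 0.5459 -0.107   0.0124] [-1.7998e+02  2.0000e-02 -7.2500e+00] cradle [ 0.0002 -0.1663] | delta cm [ 0.65 14.57  0.04] turn -0.004 F [ 0.1 -0.9 -0.5]
board [ 0.55640894 -0.03693532] size [78.34979248 89.46387482] yaw 83.078735 cradle [ 0.0021 -0.0954] rel yaw 90.078735
```

View pics/top11.png

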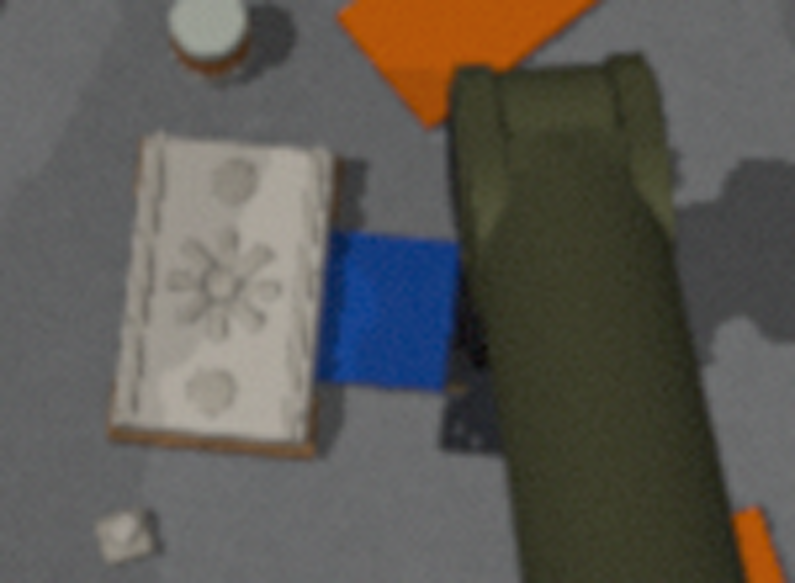

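View pics/w11.png

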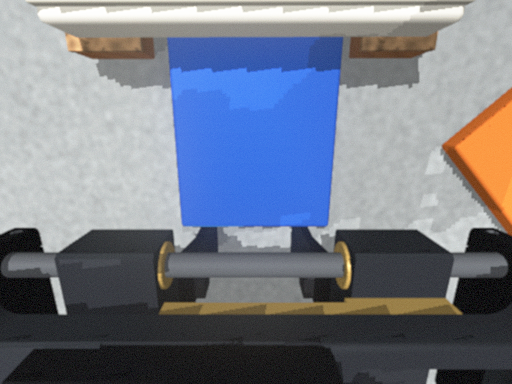

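Run:
```python
from h import *
c=get_calibration("wrist")
for p,z in [((70,52),0),((152,57),0),((434,53),0),((352,56),0),((255,226),.014),((183,226),.014),((330,226),.014),((169,60),.014),((341,60),.014)]:
    print(p,(wc(ray(c,p,z)[0])*1000).round(1))
im=cv2.imread("pics/w11.png");cv2.imwrite("pics/wc11.png",cv2.resize(im[0:80,30:480],None,fx=1.77,fy=3))
```

```text
(70, 52) [-103.4  -53.7]
(152, 57) [-57.6 -56.4]
(434, 53) [101.1 -54.7]
(352, 56) [ 55.2 -56.1]
(255, 226) [   0.3 -153.1]
(183, 226) [ -43.7 -153. ]
(330, 226) [  46.2 -153.2]
(169, 60) [-44.1 -60.6]
(341, 60) [ 45.  -60.8]
```

View pics/wc11.png

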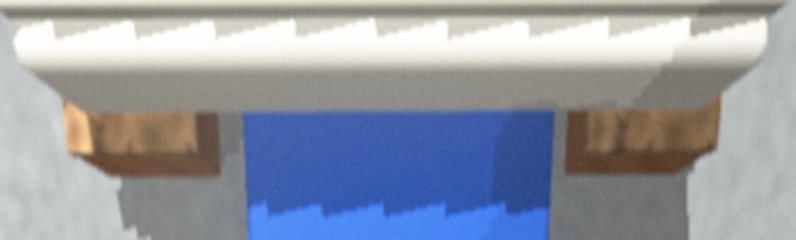

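Emit:
carry_out(translation=[[0, -0.6, 0], [0, -1.4, 0], [0, -2.2, 0], [0, -3, 0], [0, -3.6, 0]], turn=[0, 0, 0, 0, 0], gripper=[0.55, 0.55, 0.55, 0.55, 0.55])

```text
time_s: 9.95
tool_pos: [0.5505, -0.0714, 0.0125]
tool_rot: [-180.0, 0.0, -7.2]
force: [-0.3, -1.1, -0.3]
grip_width: 0.0482
```

Emit:
carry_out(translation=[[0, -0.6, 0], [0, -1.2, 0], [0, -1.8, 0], [0, -2.3, 0], [0, -2.6, 0]], turn=[0, 0, 0, 0, 0], gripper=[0.55, 0.55, 0.55, 0.55, 0.55])

```text
time_s: 10.58
tool_pos: [0.5539, -0.0461, 0.0126]
tool_rot: [180.0, -0.0, -7.3]
force: [-0.6, -0.7, -0.4]
grip_width: 0.0481
```

Run:
```python
from h import *
delta([.534,-.2524,.012],-7)
im=read_camera("top");cv2.imwrite("pics/top12.png",cv2.resize(im[130:240,195:345,::-1],None,fx=5.3,fy=5.3,interpolation=cv2.INTER_CUBIC))
im=read_camera("side");cv2.imwrite("pics/side12.png",cv2.resize(im[130:260,160:330,::-1],None,fx=4,fy=4,interpolation=cv2.INTER_CUBIC))
import pickle
c=get_calibration("wrist");im=read_camera("wrist");cv2.imwrite("pics/w12.png",im[...,::-1]);pickle.dump(c,open("c12.pkl","wb"))
```

```text
t 10.575 pos [ 0.5539 -0.0461  0.0126] [179.99  -0.    -7.26] cradle [ 0.0006 -0.1048] | delta cm [ 0.64 20.72  0.06] turn -0.005 F [-0.6 -0.7 -0.4]
```

View pics/top12.png

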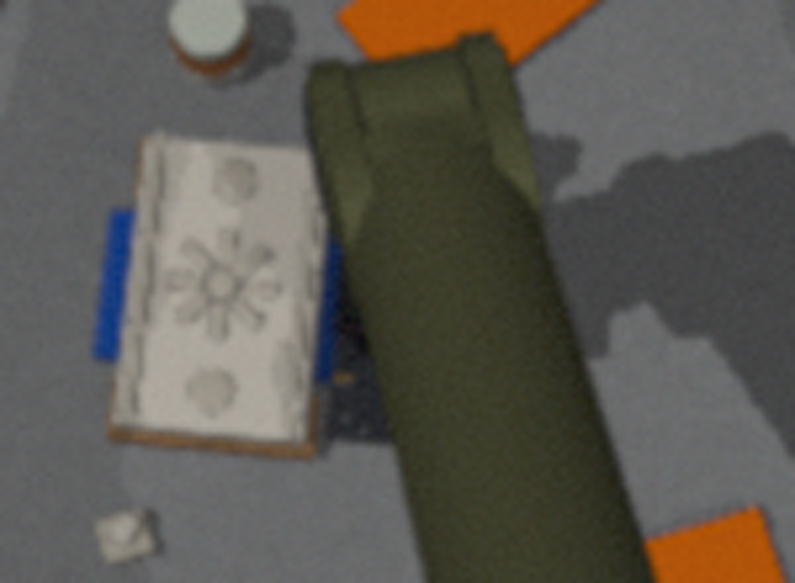

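View pics/side12.png

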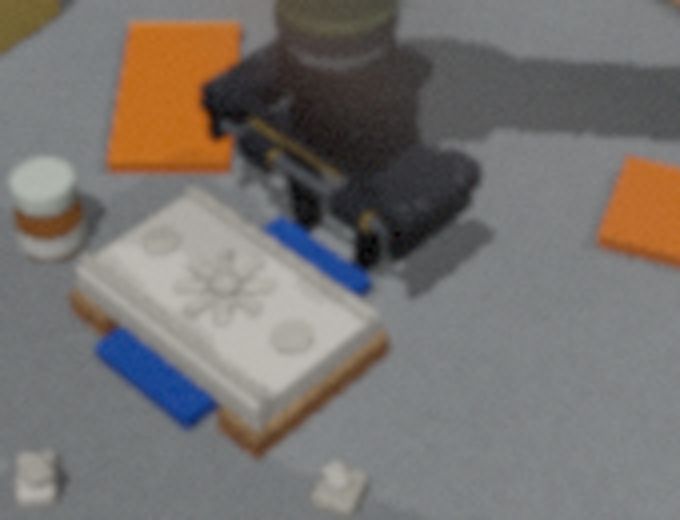

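View pics/w12.png

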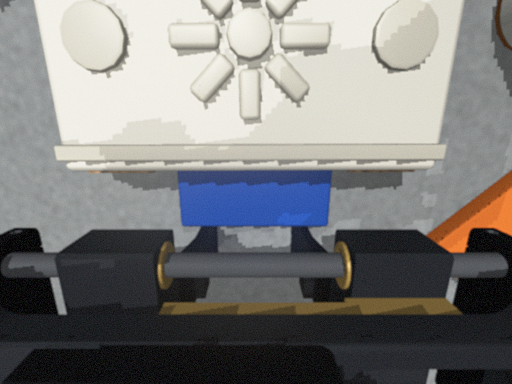

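Run:
```python
from h import *
ct=get_calibration("top");cs=get_calibration("side")
f=lambda a:np.array(a)/5.3+[195,130]-.4
g=lambda a:np.array(a)/4+[160,130]-.4
mm=lambda c,p,z:(np.array([wc(q) for q in ray(c,p,z)])*1000).round(1).tolist()
print("top bearer -x bottom corners",mm(ct,f([(108,440),(315,458)]),0))
print("top board front",mm(ct,f([(112,210),(95,358)]),.014))
# side: board front top edge, bottom edge, bearer bottoms
print("side front bottom edge corners",mm(cs,g([(190,424),(97,352)]),0))
print("side bearer bottoms (-90,60),(-54,60),(90,60)",mm(cs,g([(258,455),(222,428),(74,305)]),0))
print("side rear top",mm(cs,g([(368,280),(285,222)]),.014))
```

```text
top bearer -x bottom corners [[-88.6, 62.2], [-87.7, -59.5]]
top board front [[46.0, 73.9], [-43.4, 73.6]]
side front bottom edge corners [[-40.3, 70.0], [48.2, 71.8]]
side bearer bottoms (-90,60),(-54,60),(90,60) [[-88.7, 57.3], [-57.1, 58.3], [91.8, 55.6]]
side rear top [[-44.8, -88.9], [35.7, -89.6]]
```

Emit:
carry_out(translation=[[0, -0.4, 0], [0, -0.8, 0], [0, -1.05, 0], [0, -1.15, 0], [0, -1.15, 0]], turn=[0, 0, 0, 0, 0], gripper=[0.55, 0.55, 0.55, 0.55, 0.55])

```text
time_s: 11.35
tool_pos: [0.5554, -0.035, 0.0126]
tool_rot: [180.0, -0.0, -7.3]
force: [-0.4, -2.4, 1.6]
grip_width: 0.0478
```

Run:
```python
from h import *
delta([.534,-.2524,.012],-7)
```

```text
t 11.35 pos [ 0.5554 -0.035   0.0126] [ 1.80e+02 -1.00e-02 -7.27e+00] cradle [ 0.0008 -0.0936] | delta cm [ 0.63 21.84  0.06] turn -0.005 F [-0.4 -2.4  1.6]
```

Emit:
carry_out(translation=[[0, 1.5, 0], [0, 3.5, 0], [0, 6, -4], [0, 10, -8], [0, 14, -9]], turn=[0, 0, 0, 0, 0], gripper=[0.55, 0.55, 0.55, 0.55, 0.55])

```text
time_s: 11.98
tool_pos: [0.539, -0.1759, 0.1056]
tool_rot: [179.9, -0.3, -7.3]
force: [0.0, -1.3, -0.4]
grip_width: 0.0476
```

Emit:
carry_out(translation=[[0, 1, 0], [0, 1, 0], [0, 1, 0]], turn=[0, 0, 0], gripper=[0.55, 0.55, 0.55])

```text
time_s: 12.35
tool_pos: [0.5361, -0.1818, 0.1018]
tool_rot: [-179.9, 0.1, -7.2]
force: [1.2, 0.1, -0.9]
grip_width: 0.0478
```

Run:
```python
from h import *
delta([.534,-.2524,.012],-7)
im=read_camera("top");cv2.imwrite("pics/top13.png",cv2.resize(im[130:240,195:345,::-1],None,fx=5.3,fy=5.3,interpolation=cv2.INTER_CUBIC))
im=read_camera("side");cv2.imwrite("pics/side13.png",cv2.resize(im[130:260,160:330,::-1],None,fx=4,fy=4,interpolation=cv2.INTER_CUBIC))
```

```text
t 12.35 pos [ 0.5361 -0.1818  0.1018] [-1.7991e+02  7.0000e-02 -7.1500e+00] cradle [-0.0005 -0.2417] | delta cm [0.67 7.03 8.98] turn -0.003 F [ 1.2  0.1 -0.9]
```

View pics/top13.png

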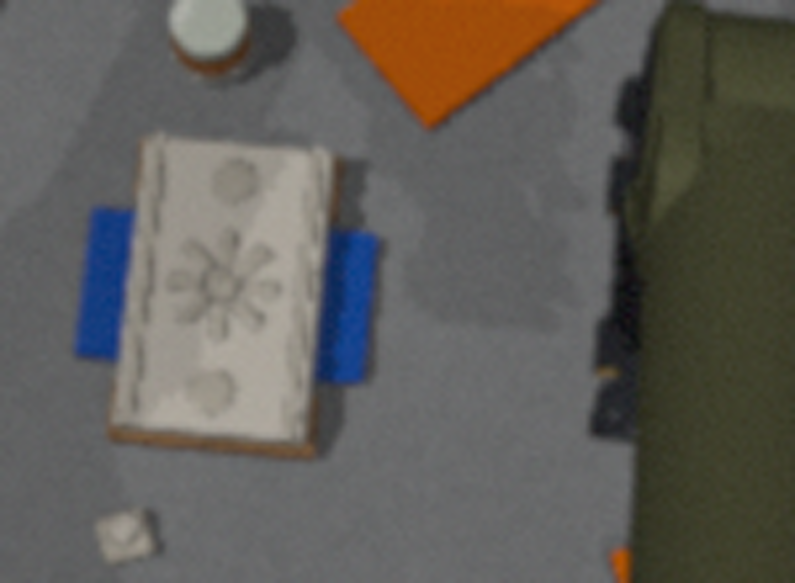

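View pics/side13.png

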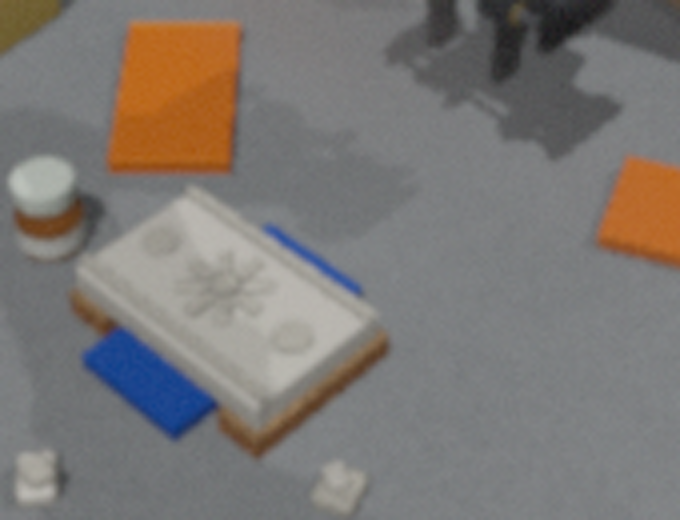

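Run:
```python
from h import *
ct=get_calibration("top");cs=get_calibration("side")
f=lambda a:np.array(a)/5.3+[195,130]-.4
g=lambda a:np.array(a)/4+[160,130]-.4
mm=lambda c,p,z:(np.array([wc(q) for q in ray(c,p,z)])*1000).round(1).tolist()
print("bearer -x bottom",mm(ct,f([(108,440),(315,458)]),0))
F=mm(ct,f([(93,209),(77,357)]),.014);R=mm(ct,f([(378,233),(364,383)]),.014);print(F,R,np.mean(F+R,axis=0))
print("side front bottom",mm(cs,g([(176,437),(84,363)]),0),"bearer",mm(cs,g([(258,455),(222,428),(74,305)]),0))
im=read_camera("top");h=cv2.cvtColor(im,cv2.COLOR_RGB2HSV)
m=((h[...,0]>100)&(h[...,0]<135)&(h[...,1]>110)).astype(np.uint8);m=cv2.morphologyEx(m,2,np.ones((2,2)))
ks=[k for k in cv2.findContours(m,0,1)[0] if cv2.contourArea(k)>40]
print(len(ks),rectof(ray(ct,np.vstack(ks)[:,0],.014)), wc(rectof(ray(ct,np.vstack(ks)[:,0],.014))[0]/1000))
```

```text
bearer -x bottom [[-88.6, 62.2], [-87.7, -59.5]]
[[45.5, 85.2], [-43.8, 84.1]] [[46.8, -83.6], [-43.2, -84.0]] [1.325 0.425]
side front bottom [[-41.6, 82.9], [47.0, 83.7]] bearer [[-88.7, 57.3], [-57.1, 58.3], [91.8, 55.6]]
2 (array([564.38366699,  56.07317734]), array([169.78024292,  89.4576416 ]), np.float32(-7.154454)) [-0.00136946 -0.00210944]
```

Run:
```python
from cell import *
print(telemetry.get_obs()['force'],telemetry.get_obs()['time_s']);print(sign_off())
```

```text
[-0.70167807  0.10264881  0.02972938] 12.5
the job is handed in; nothing more can be done
None
```

I handed the job in at 12.5 s with the blue board flat under the marble and nearly centred. No verdict is reported, so what follows rests on my own measurements.

**What I did:** I squared the board with a fingertip push on its front left side. I then pushed its rear edge with both fingertips, first slightly diagonally to centre it, then straight through the passage. Finally I backed off and lifted clear.

**Last checks:**

| Check | Measured | Limit |
|---|---|---|
| Offset along the passage | about -1 to -3 mm (top view), about +1 mm (side view) | 12 mm |
| Offset across the passage | 1–2 mm | 15 mm |
| Turn from the passage | about 0.2° | 0.1 rad (5.7°) |

- **Other objects:** The marble and the neighbouring items in view (resin jar and both chips) were at the same pixels as before the final pushes. I did not re-check the solvent bottle, brush, spatula or cup at the end, but no move went near them.
- **Forces:** They stayed at a few newtons during the pushes, up to about 7 N in one free-air reading while the arm settled.

**Disagreements:** The cameras differed by about 3 mm on the bridge's position along the passage. I judged the final position by the board and bearers within the same view. One early wrist picture was off by about 13 mm because the arm was still settling, so I took it again.

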